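# Unload the finished bearing block from the bench vise

## Robot

A 6-joint arm with a two-finger parallel gripper is mounted at the origin on the work surface. World frame = base frame: x ahead of the robot, y to its left, z up, the work surface at z = 0. Lengths are in m, angles in rad, forces in N, time in s.
With the tool pointing down it reaches from about 0.275 to 0.875 m from the base axis. Payload 12.5 kg.
Tool frame: the origin (TCP) lies at the very end of the fingers, on their centre line; the grasp point (between the pads) lies 19 mm behind it; z points along the fingers, y is the line along which they close (so a half turn about z gives the same grasp; the last joint's range is limited). The gripper opens to 85 mm and grips with 20 to 120 N. Pads are 22 mm wide; open, the fingers measure 114 mm over their backs; the gripper's body (76 mm by 85 mm) begins 54 mm behind the grasp point. The pads swing forward as they close: fully open they stand 13 mm farther back than shut.
Start: joints at [1.156, 0.351, 1.652, -0, 1.139, -0.085], TCP at [0.178, 0.52, 0.231] pointing down, gripper open.
Joint ranges: [-2.75, 2.75], [-0.79, 2.1], [0.01, 2.65], [-1.57, 4.71], [0.07, 3.14], [-2.87, 2.87]. Speed limits (rad/s): [2.22, 2.22, 2.79, 3.14, 3.14, 3.14].

## Interface

Orientations are given as [roll, pitch, yaw] about the fixed x, y, z axes, in that order (R = Rz(yaw) Ry(pitch) Rx(roll)).
In Python, from bench import status, snapshot, camera_params, workorder, spotter gives the robot as it stands.
- The arm moves only by the tool servo_tool, never from a script. Its argument "steps" is a list of rows, each a list of 5 numbers: the shift along the tool's x, y, z in cm, then the turn about the tool's z in rad, then the finger opening in cm, from 0 to 8.54. In form: [[dx, dy, dz, yaw, jaw], ...]. A call has 1 to 10 rows; each row shifts and turns the commanded pose from where the row before left it, along the tool's axes as they then stand; what a row does not reach is not made up. A row lasts 1/10 s, in which the tool goes at most 50 mm and 8.59 degrees, less where a joint would pass 70% of its speed; a pose out of reach is approached as far as the arm can. A call with a gripper value outside its range is refused whole. The fingers move at their own pace and stop on an object; the grip force is fixed at half the most. Time passes only in rows, so rows that do not move let the fingers close. It gives the time, the measured TCP pose, the force, the opening and the grip force at its end, in the units of the state.
- status.observe(): the state, without advancing time (a new reading comes with each control period).
- snapshot(name): name is "scene" or "top" or "wrist"; returns (picture, depth): 420x560x3 uint8, red, green, blue; 420x560 float32, m along the optical axis (not along the pixel's ray), 0 where there is no reading.
- camera_params(name): a dict with "vfov" (degrees; the focal length in pixels is half the picture's height over the tangent of half this angle, whatever the lens; pixels are square), "cx", "cy" (the principal point, pixels), "rvec" (rotation vector, rad) and "tvec" (3), from world to camera coordinates, as OpenCV has them; the wrist camera has in their place "T_tool_cam" (4x4, takes a point from camera to tool coordinates, whose origin is the TCP and whose axes are the flange's). Camera axes: x right, y down, z forward; pixel columns grow to the right and rows downward; lengths in m; the calibration is good to about 2 mm. A picture is of the moment at which its call begins: read the wrist's pose just before it. camera_params takes no time and is no camera call.
- workorder.sign_off(): hands the job in; it is judged then, once.
Trained networks look in the newest picture that a camera, given by its name, has taken for a name from the list of things; names that differ only in an ending like _2 or _b are one class to them, and where a whole thing is asked for, a point or a joint stands for the part that bears it (a point fixed in the world has none). Each returns a list of dicts, best first, with "conf" (0 to 1); they miss things now and then, are a little off and sometimes report something else, mostly with a low value. They report only what shows in the picture. A call takes as long as a camera call. They do not tell look-alikes from the thing itself.
- spotter.recognise(camera, query): "pixel" ([column, row] in pixels, amid what is visible of it).
The state is a dict: "clock": time; "qpos": joint angles; "joint_vel": joint speeds; "joint_torque": joint torques, N m; "eef_pos": TCP position; "eef_rot": TCP orientation; "ft_force": force on the tool from outside, world axes, zero at the start; "ft_torque": the same for the moment, N m; "gripper_width": finger opening in m; "gripper_force": force on a finger pad.
Only numpy, scipy, OpenCV 4.12 (cv2) and the standard library are available. Lean on these libraries where they do the work, as an engineer would, in place of code of your own. Each camera call takes 0.05 s, during which the arm holds its last target. There are 200 camera calls.

## Task

Slide the vise's moving jaw wide open by its upright post, then lift the finished drilled block out of the vise. Stand it upright in the shallow wooden tray, setting it down before letting go, and leave the vise open.

Things in the scene. Friction and masses are not known exactly. Their poses are not given: they have to be found in the camera images.
- jaw (a joint): Opening of the grey vise's moving jaw in m: 0 = closed on the block (start), 0.05 = fully open at its stop. Slides against about 6 N of friction, stays where left, no spring. Vise fixed to the bench, 240 mm long, 100 mm wide; jaws 92 mm wide, their tops 46 mm above the bench, 24 mm above the bed the block stands on.
- jaw_post (a point): Point on the axis of the upright round steel post on the moving jaw: 18 mm thick, free from 38 to 90 mm above the bench; the point is 75 mm above the bench and moves with the jaw. Axes are the vise's: z up, y along the jaws; the jaw opens along this -x (roughly towards the robot). Closed, the post stands 90 mm from the block's centre along x. Carriage under it: 56 mm wide.
- part_center (a point): Centre (45 mm above the underside) of the finished aluminium block: 34 mm along its x (between the jaws), 44 along y, 90 tall (z up), 0.2 to 0.4 kg, two bores through it along x (25 and 13 mm). Starts upright between the jaws, parallel to them, up to 8 mm off their middle, top 112 mm above the bench. Blocks without bores elsewhere are raw blanks.
- tray_in (a point): Middle of the inner floor of the shallow brown wooden tray, empty, fixed to the bench: 160 x 160 mm outside, walls 6 mm thick and 26 mm high above the bench, floor about 6 mm above the bench; x and y run along its walls, z is up.
Mind the look-alikes: they are no part of the job. Leave any pink look-alike of the part that bears part_center alone. Leave any green look-alike of the part that bears tray_in alone.

How it is judged:
On the way, in this order (a step that is already met when the one before it is completed fails the run):
1. the jaw is open by at least 30 mm while the block still stands in the vise (value of joint jaw above 0.03 m and height (world z) of part_center below 0.085 m and angle between part_center's own z axis and vertical below 0.2 rad), for 0.2 s.
2. the block is lifted out: its centre is higher than 110 mm above the bench (height (world z) of part_center above 0.11 m), for 0.1 s.
3. the block is set down in the tray (within 15 mm of its floor) while still held (x of part_center in the frame of tray_in between -0.06 and 0.06 m and y of part_center in the frame of tray_in between -0.06 and 0.06 m and z of part_center in the frame of tray_in below 0.06 m and contact force between the fingers and part above 0.5 N), for 0.05 s.
At the end, for the whole second after the job is handed in: The finished block stands upright (within 10 degrees) and at rest on the floor of the wooden tray, its centre within 60 mm of the tray's middle along each side and 35 to 55 mm above the tray floor, and the vise jaw is still open by more than 30 mm (x of part_center in the frame of tray_in between -0.06 and 0.06 m and y of part_center in the frame of tray_in between -0.06 and 0.06 m and z of part_center in the frame of tray_in between 0.035 and 0.055 m and angle between part_center's own z axis and vertical below 0.175 rad and linear speed of part below 0.03 m/s and value of joint jaw above 0.03 m); the robot touches nothing.
It also fails if it takes over 51 s, if anything falls off the work surface, if the arm or the gripper's body presses on something with over 40 N, if the wrist force passes 120 N, or if a joint passes its speed limit or range.

## Working session

There is one attempt and no reset: what is moved stays moved. The work goes in short steps, Python scripts to look and compute and a tool call to move; the robot and the scene stay as the last step left them, time stands still between calls to the robot, and variables do not carry over. Pictures are saved under pics/ and viewed, at most 10 in all, crops included, and the job is handed in when it is done.

Besides the shell and the picture viewer there is one more tool, called after ">>>" in YAML: its name, and indented under it one key for each argument. servo_tool: Moves the arm, as the interface text tells. Its arguments: {"type":"object","properties":{"steps":{"type":"array"}},"required":["steps"]}

```bash
mkdir -p pics; cat > h.py <<'E'
import numpy as np,cv2
from scipy.spatial.transform import Rotation as R
from bench import status,snapshot,camera_params,workorder,spotter
def cam(n):
    p=camera_params(n); f=210/np.tan(np.radians(p["vfov"])/2)
    if n=="wrist":
        s=status.observe(); T=np.eye(4); T[:3,:3]=R.from_euler('xyz',s["eef_rot"]).as_matrix(); T[:3,3]=s["eef_pos"]
        T=T@np.array(p["T_tool_cam"])
    else:
        W=np.eye(4); W[:3,:3]=cv2.Rodrigues(np.array(p["rvec"],float))[0]; W[:3,3]=np.ravel(p["tvec"]); T=np.linalg.inv(W)
    return f,p["cx"],p["cy"],T
def cloud(c,d):
    f,cx,cy,T=c; v,u=np.mgrid[:d.shape[0],:d.shape[1]]
    P=np.stack([(u-cx)/f*d,(v-cy)/f*d,d],-1)@T[:3,:3].T+T[:3,3]; P[d==0]=np.nan
    return P
def look(n,name=None):
    c=cam(n); im,d=snapshot(n)
    if name: cv2.imwrite("pics/"+name,im[...,::-1])
    return im,d,cloud(c,d),c
E
cat > a.py <<'E'
from h import *
print(status.observe())
for n in ["scene","top"]:
    im,d,P,c=look(n,n+"0.png"); np.savez("/tmp/"+n,im=im,P=P)
    print(n,c)
    for q in ["jaw_post","part_center","tray_in"]:
        for r in spotter.recognise(n,q):
            u,v=map(int,r["pixel"]); print(q,r["conf"],u,v,P[v,u].round(3))
E
python3 a.py; python3 -c "
import cv2,numpy as np
a=[cv2.imread('pics/%s0.png'%n) for n in('scene','top')]
"
```

```text
{'clock': 0.0, 'qpos': array([ 1.15640159e+00,  3.51257058e-01,  1.65241870e+00, -2.41627347e-05,
        1.13903962e+00, -8.45878477e-02]), 'joint_vel': array([ 0.00113037,  0.00241466, -0.00015117,  0.00081678, -0.00096053,
        0.00145226]), 'joint_torque': array([-1.63071280e-03, -5.06109560e+01, -2.91390306e+01, -1.36053336e-04,
        4.68968617e-03, -3.44960472e-05]), 'eef_pos': array([0.17797161, 0.52007851, 0.23074905]), 'eef_rot': array([-3.14047209e+00, -7.29997098e-05,  2.81179585e+00]), 'ft_force': array([0.80023889, 0.89821596, 0.44851956]), 'ft_torque': array([-0.02606028, -0.03301892, -0.06984543]), 'gripper_force': 0.0, 'gripper_width': 0.08495117768044456}
scene (np.float64(440.7618573741329), 279.57902420818766, 215.04931209787952, array([[ 0.77842946,  0.42727858, -0.45987019,  0.89019559],
       [ 0.62753474, -0.51131847,  0.5871572 , -0.43964772],
       [ 0.01573957, -0.74564498, -0.66615751,  0.60735815],
       [ 0.        ,  0.        ,  0.        ,  1.        ]]))
jaw_post 0.75 346 211 [0.59  0.155 0.038]
part_center 0.97 375 210 [0.658 0.132 0.094]
part_center 0.68 404 185 [0.649 0.277 0.059]
tray_in 0.79 188 246 [ 0.398 -0.09   0.007]
tray_in 0.63 257 346 [ 0.637 -0.165  0.003]
top (np.float64(389.7943681547942), 275.96051852083923, 210.78560800773204, array([[-0.00881006, -0.99804124,  0.06193599,  0.47002061],
       [-0.99994193,  0.00917743,  0.00564938,  0.03434833],
       [-0.00620672, -0.06188262, -0.99806414,  0.81687194],
       [ 0.        ,  0.        ,  0.        ,  1.        ]]))
jaw_post 0.79 211 172 [0.598 0.169 0.038]
part_center 0.9 214 141 [0.643 0.151 0.113]
tray_in 0.71 339 271 [ 0.395 -0.09   0.005]
tray_in 0.65 372 154 [ 0.638 -0.164  0.007]
```

View pics/scene0.png

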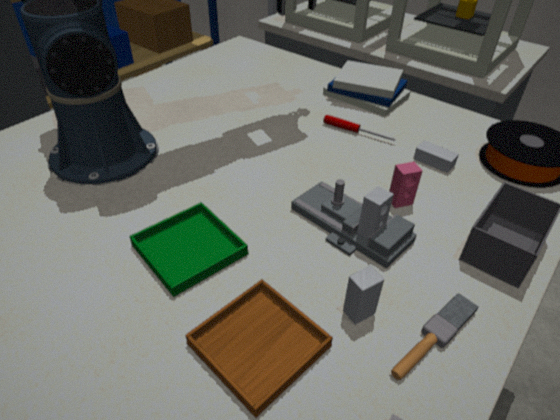

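View pics/top0.png

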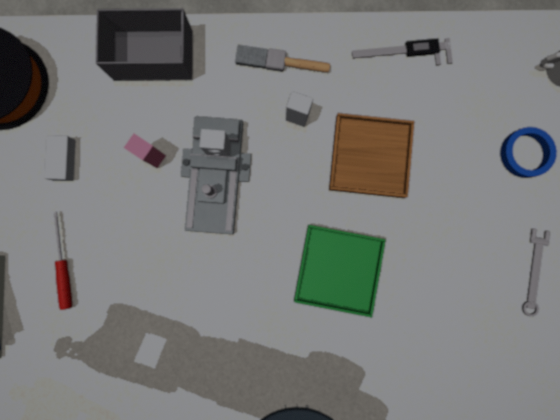

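The scene view shows the vise with the bored block at (375,215), the post at (339,190), the pink look-alike at (405,185), a bore-less raw blank at (363,295), the brown tray at (260,345) and the green look-alike tray at (190,247). In the top view these are the block (213,140), post (208,189), pink (145,150), blank (299,108), brown tray (372,154) and green tray (340,270). The grey block between the jaws is the finished part and the brown tray is the target. I'll confirm with a crop and measure.

```bash
cat > b.py <<'E'
from h import *
def rect(A): 
    r=cv2.minAreaRect((A[:,:2]*1000).astype(np.float32)); return np.round(r[0],1),np.round(r[1],1),round(r[2],1)
D={n:np.load(f"/tmp/{n}.npz") for n in["scene","top"]}
for n in D:
    P=D[n]["P"];X=P.reshape(-1,3);x,y,z=X.T
    def sel(x0,x1,y0,y1,z0,z1): return X[(x>x0)&(x<x1)&(y>y0)&(y<y1)&(z>z0)&(z<z1)]
    for nm,b in dict(block=(.62,.69,.11,.19,.106,.12),post=(.5,.6,.1,.22,.08,.1),jaws=(.5,.75,.06,.25,.041,.051),visebed=(.43,.75,.06,.24,.012,.03),tray=(.5,.76,-.28,-.05,.018,.032)).items():
        A=sel(*b); print(n,nm,len(A), *(rect(A) if len(A)>4 else []), A[:,2].mean().round(4) if len(A) else '')
im=D["scene"]["im"][170:270,280:430]
cv2.imwrite("pics/crop.png",cv2.resize(im,None,fx=5,fy=5,interpolation=cv2.INTER_CUBIC)[...,::-1])
E
python3 b.py
```

```text
scene block 342 [649.4 153.6] [47.1 34.9] 85.7 0.1098
scene post 67 [561.6 167. ] [16.1 15.6] 70.2 0.086
scene jaws 1166 [630. 161.] [ 93.  162.3] 85.7 0.0441
scene visebed 2106 [597.7 155.6] [118.4 240.8] 85.2 0.0202
scene tray 1877 [ 636.1 -160.6] [160.9 161.2] 83.4 0.023
top block 466 [647.6 155.5] [44.7 34.8] 85.5 0.1125
top post 77 [558.2 170.4] [16.6 16. ] 44.1 0.0902
top jaws 1448 [624.9 164.6] [ 92.1 168.3] 85.3 0.0465
top visebed 2761 [596.5 168.3] [140.9 239.9] 84.3 0.0226
top tray 1066 [ 633.7 -158.6] [161.  160.2] 83.4 0.0254
```

View pics/crop.png

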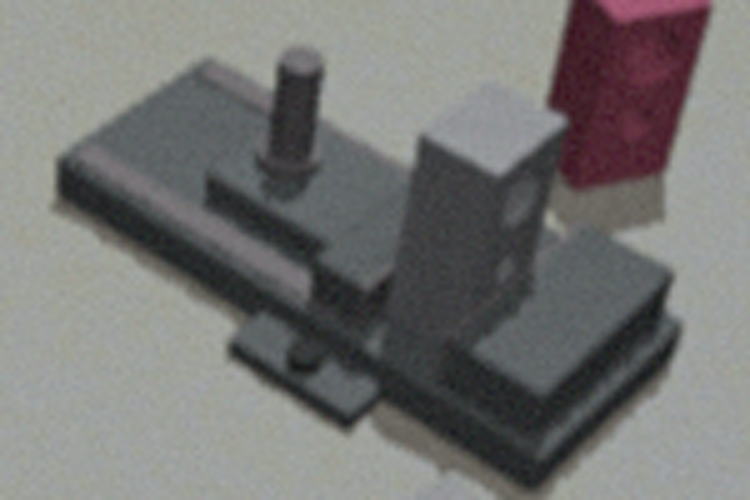

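The crop shows two bores in the block's face at about (520,195) and (505,265), so this is the finished block between the jaws. Heights agree in both views: block top 0.111, post top 0.088. I'll move above the post.

>>> servo_tool:
  steps:
    - [-4.3, -1.9, 0, 0, 8.5]
    - [-4.3, -1.9, 0, 0, 8.5]
    - [-4.3, -1.9, 0, 0, 8.5]
    - [-4.3, -1.9, 0, 0, 8.5]
    - [-4.3, -1.9, 0, 0, 8.5]
    - [-4.3, -1.9, 0, 0, 8.5]
    - [-4.3, -1.9, 0, 0, 8.5]
    - [-4.3, -1.9, 0, 0, 8.5]
    - [-4.3, -1.9, 0, 0, 8.5]
    - [-4.3, -1.9, 0, 0, 8.5]

```text
clock: 1.4
eef_pos: [0.5246, 0.1997, 0.2314]
eef_rot: [3.141, 0.0, 2.812]
ft_force: [-0.2, 1.2, 0.9]
gripper_width: 0.0848
gripper_force: 0.0
```

>>> servo_tool:
  steps:
    - [0, 0, 0, 0.132, 8.5]
    - [0, 0, 0, 0.132, 8.5]
    - [0, 0, 0, 0.132, 8.5]
    - [0, 0, 0, 0.132, 8.5]
    - [0, 0, 0, 0.132, 8.5]
    - [0, 0, 0, 0.132, 8.5]
    - [0, 0, 0, 0.132, 8.5]
    - [0, 0, 0, 0.132, 8.5]
    - [0, 0, 0, 0.132, 8.5]
    - [0, 0, 0, 0.131, 8.5]

```text
clock: 2.4
eef_pos: [0.5234, 0.2013, 0.2313]
eef_rot: [-3.142, 0.0, 1.487]
ft_force: [0.2, -0.0, -0.2]
gripper_width: 0.0848
gripper_force: 0.0
```

```bash
cat >> h.py <<'E'
def rect(A):
    r=cv2.minAreaRect((A[:,:2]*1000).astype(np.float32)); return np.round(r[0],1),np.round(r[1],1),round(r[2],1),A[:,2].mean().round(4)
def to(t,yaw=None):
    s=status.observe(); M=R.from_euler('xyz',s["eef_rot"]).as_matrix()
    print("pos",s["eef_pos"].round(4),"rot",s["eef_rot"].round(4),"cm",((np.array(t)-s["eef_pos"])@M*100).round(2), "F",s["ft_force"].round(1),s["clock"])
def show(n,boxes,name=None):
    im,d,P,c=look(n,name); X=P.reshape(-1,3)
    for nm,(x0,x1,y0,y1,z0,z1) in boxes.items():
        A=X[(X[:,0]>x0)&(X[:,0]<x1)&(X[:,1]>y0)&(X[:,1]<y1)&(X[:,2]>z0)&(X[:,2]<z1)]
        print(n,nm,len(A),*(rect(A) if len(A)>4 else []))
E
python3 - <<'E'
from h import *
to([.56,.169,.2])
show("wrist",dict(block=(.62,.69,.11,.19,.106,.12),post=(.5,.6,.1,.22,.08,.1),jaws=(.5,.75,.06,.25,.041,.051)),"w1.png")
to([.56,.169,.2])
E
```

```text
pos [0.5234 0.2013 0.2313] rot [-3.1415e+00  1.0000e-04  1.4873e+00] cm [-2.91  3.92  3.13] F [ 0.2 -0.  -0.2] 2.4
wrist block 2109 [647.8 153.7] [44.7 35.2] 84.8 0.1116
wrist post 326 [558.8 169.3] [17.1 17. ] 37.2 0.0888
wrist jaws 4566 [627.1 163.2] [ 91.8 163.1] 84.9 0.0456
pos [0.5234 0.2013 0.2313] rot [-3.1415 -0.      1.4796] cm [-2.89  3.94  3.13] F [-0.3  0.  -0.1] 2.45
```

View pics/w1.png

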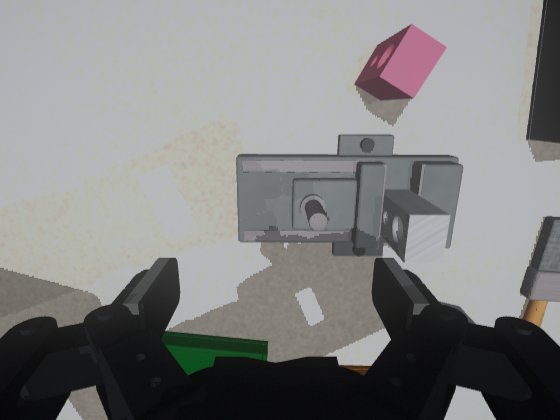

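The wrist view shows the post at (316,215) and the bored block at (415,220), and its positions agree with the other two views. I'll close the fingers loosely around the post along the slide direction.

>>> servo_tool:
  steps:
    - [-1.5, 1.8, 0, 0, 5.0]
    - [-1.4, 1.7, 0, 0, 5.0]
    - [0, 0, 2.5, 0, 5.0]
    - [0, 0, 3, 0, 5.0]
    - [0, 0, 3, 0, 5.0]
    - [0, 0, 3, 0, 5.0]
    - [0, 0, 3, 0, 5.0]
    - [0, 0, 3, 0, 5.0]
    - [0, 0, 0, 0, 5.0]

```text
clock: 3.35
eef_pos: [0.5538, 0.1692, 0.0529]
eef_rot: [-3.136, 0.002, 1.495]
ft_force: [-0.1, 0.1, 0.5]
gripper_width: 0.0501
gripper_force: 0.0
```

>>> servo_tool:
  steps:
    - [0, 0, 0, 0, 2.4]
    - [0, 0, 0, 0, 2.4]
    - [0, 0, 0, 0, 2.4]
    - [0, 0, 0, 0, 2.4]
    - [0, 0, 0, 0, 2.4]

```text
clock: 3.85
eef_pos: [0.5567, 0.1698, 0.0572]
eef_rot: [3.14, -0.001, 1.493]
ft_force: [1.6, -0.4, 0.8]
gripper_width: 0.024
gripper_force: 0.9
```

>>> servo_tool:
  steps:
    - [0, -0.5, 0, 0, 2.4]
    - [0, -0.5, 0, 0, 2.4]
    - [0, -0.5, 0, 0, 2.4]
    - [0, -0.5, 0, 0, 2.4]
    - [0, -0.5, 0, 0, 2.4]
    - [0, -0.5, 0, 0, 2.4]
    - [0, -0.5, 0, 0, 2.4]
    - [0, -0.5, 0, 0, 2.4]
    - [0, -0.5, 0, 0, 2.4]
    - [0, -0.3, 0, 0, 2.4]

```text
clock: 4.85
eef_pos: [0.5095, 0.1739, 0.0572]
eef_rot: [3.138, -0.001, 1.493]
ft_force: [6.5, 1.4, -1.2]
gripper_width: 0.0241
gripper_force: 3.2
```

>>> servo_tool:
  steps:
    - [0, 0, 0, 0, 2.4]
    - [0, 0, 0, 0, 2.4]
    - [0, 0, 0, 0, 5]
    - [0, 0, 0, 0, 5]
    - [0, 0, 0, 0, 5]
    - [0, 0, 0, 0, 5]
    - [0, 0, -2.5, 0, 5]
    - [0, 0, -5, 0, 5]
    - [0, 0, -5, 0, 8.5]
    - [0, 0, -5, 0, 8.5]

```text
clock: 5.85
eef_pos: [0.5076, 0.1733, 0.2331]
eef_rot: [-3.141, 0.0, 1.493]
ft_force: [0.4, -0.3, -0.4]
gripper_width: 0.0768
gripper_force: 0.0
```

```bash
python3 - <<'E'
from h import *
for n in ["wrist","top"]: show(n,dict(block=(.60,.69,.11,.19,.106,.12),post=(.45,.58,.1,.22,.08,.1)),n+"2.png")
to([.648,.1538,.2])
E
```

```text
wrist block 2281 [647.7 153.5] [44.5 35.7] 84.6 0.1116
wrist post 329 [511.3 173.5] [17.2 17.1] 70.2 0.0891
top block 469 [647.7 155.3] [44.2 34.7] 84.9 0.1126
top post 78 [510.7 174.4] [15.8 17.2] 43.7 0.0899
pos [0.5106 0.1741 0.2377] rot [ 3.1316 -0.0033  1.4929] cm [-0.96 13.82  3.91] F [ 0.2 -0.6 -1.5] 5.95
```

View pics/wrist2.png

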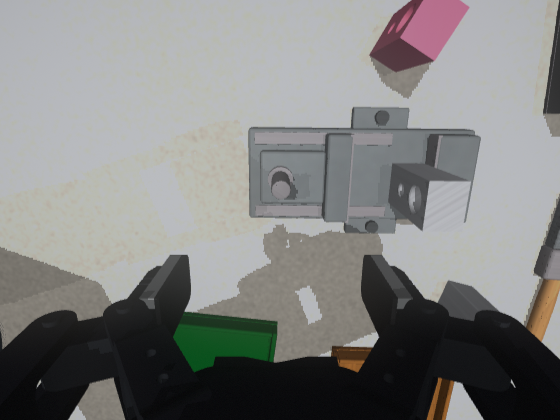

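The wrist view shows the jaw open with the post at (281,187), about 48 mm from its start, and the block upright at (430,195). Next I go over the block and turn 90°.

>>> servo_tool:
  steps:
    - [-0.4, 4.6, 0, 0, 8.5]
    - [-0.3, 4.6, 0, 0, 8.5]
    - [-0.3, 4.6, 0, 0, 8.5]
    - [0, 0, 0, -0.142, 8.5]
    - [0, 0, 0, -0.142, 8.5]
    - [0, 0, 0, -0.142, 8.5]
    - [0, 0, 0, -0.142, 8.5]
    - [0, 0, 0, -0.142, 8.5]
    - [0, 0, 0, -0.142, 8.5]
    - [0, 0, 0, -0.142, 8.5]

```text
clock: 6.95
eef_pos: [0.6447, 0.1527, 0.2304]
eef_rot: [-3.141, -0.001, 2.493]
ft_force: [-0.2, -0.5, 0.1]
gripper_width: 0.085
gripper_force: 0.0
```

>>> servo_tool:
  steps:
    - [0, 0, 0, -0.142, 8.5]
    - [0, 0, 0, -0.142, 8.5]
    - [0, 0, 0, -0.142, 8.5]
    - [0, 0, 0, -0.132, 8.5]
    - [0, 0, 0, 0, 8.5]
    - [0, 0, 0, 0, 8.5]

```text
clock: 7.55
eef_pos: [0.6448, 0.1527, 0.2308]
eef_rot: [-3.141, -0.001, 3.041]
ft_force: [-0.1, -0.8, 0.1]
gripper_width: 0.0846
gripper_force: 0.0
```

```bash
python3 - <<'E'
from h import *
to([.648,.154,.055])
E
```

```text
pos [0.6448 0.1527 0.2308] rot [-3.1414e+00 -7.0000e-04  3.0409e+00] cm [-0.32  0.16 17.58] F [-0.1 -0.8  0.1] 7.55
```

>>> servo_tool:
  steps:
    - [-0.3, 0.15, 0, 0, 8.5]
    - [0, 0, 3.5, 0, 8.5]
    - [0, 0, 3.5, 0, 8.5]
    - [0, 0, 3.5, 0, 8.5]
    - [0, 0, 3.5, 0, 8.5]
    - [0, 0, 2, 0, 8.5]
    - [0, 0, 1.3, 0, 8.5]
    - [0, 0, 0, 0, 8.5]

```text
clock: 8.35
eef_pos: [0.6475, 0.1538, 0.0568]
eef_rot: [-3.141, -0.002, 3.044]
ft_force: [-1.1, -0.4, -0.0]
gripper_width: 0.0851
gripper_force: 0.0
```

>>> servo_tool:
  steps:
    - [0, 0, 0, 0, 4]
    - [0, 0, 0, 0, 4]
    - [0, 0, 0, 0, 4]
    - [0, 0, 0, 0, 4]
    - [0, 0, 0, 0, 4]
    - [0, 0, 0, 0, 4]
    - [0, 0, 0, 0, 4]
    - [0, 0, 0, 0, 4]

```text
clock: 9.15
eef_pos: [0.6488, 0.154, 0.0597]
eef_rot: [3.141, 0.002, 3.045]
ft_force: [-0.7, -0.6, 6.9]
gripper_width: 0.0429
gripper_force: 55.3
```

>>> servo_tool:
  steps:
    - [0, 0, -0.5, 0, 3]
    - [0, 0, -1, 0, 3]
    - [0, 0, -1.5, 0, 3]
    - [0, 0, -2, 0, 3]
    - [0, 0, -2, 0, 3]
    - [0, 0, -2, 0, 3]
    - [0, 0, -2, 0, 3]
    - [0, 0, -1, 0, 3]
    - [0, 0, 0, 0, 3]
    - [0, 0, 0, 0, 3]

```text
clock: 10.15
eef_pos: [0.6478, 0.1539, 0.1778]
eef_rot: [-3.141, -0.001, 3.045]
ft_force: [-0.9, -0.4, -2.7]
gripper_width: 0.0436
gripper_force: 55.5
```

```bash
python3 - <<'E'
from h import *
to([.635,-.1595,.2])
show("top",dict(block=(.60,.69,.09,.21,.16,.26),post=(.45,.58,.1,.22,.08,.1)))
im,d,P,c=look("scene","s3.png");X=P.reshape(-1,3)
to([.635,-.1595,.2])
E
```

```text
pos [0.6478 0.1539 0.1778] rot [-3.1414e+00 -7.0000e-04  3.0448e+00] cm [ -1.76 -31.31  -2.21] F [-0.9 -0.4 -2.7] 10.15
top block 18 [629.8 100.6] [8.6 0.8] 83.8 0.2472
top post 0
pos [0.6475 0.1538 0.1771] rot [-3.1411e+00 -1.8000e-03  3.0448e+00] cm [ -1.77 -31.31  -2.27] F [-0.3 -0.3 -1. ] 10.25
```

View pics/s3.png

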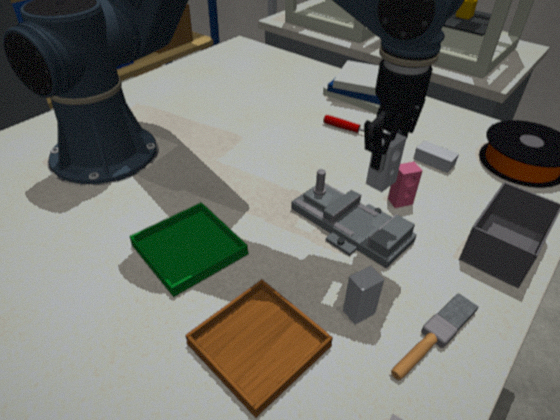

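The block is held upright at (383,165) and the jaw remains open. Next I move it over the brown tray.

>>> servo_tool:
  steps:
    - [-0.2, -2, 0, 0, 3]
    - [-0.2, -4, 0, 0, 3]
    - [-0.2, -4, 0, 0, 3]
    - [-0.2, -4, 0, 0, 3]
    - [-0.2, -4, 0, 0, 3]
    - [-0.2, -4, 0, 0, 3]
    - [-0.2, -4, 0, 0, 3]
    - [-0.2, -3, 0, 0, 3]
    - [-0.2, -2.3, 0, 0, 3]
    - [0, 0, 0, 0, 3]

```text
clock: 11.25
eef_pos: [0.6351, -0.1621, 0.1772]
eef_rot: [-3.141, -0.001, 3.042]
ft_force: [-0.1, 0.1, -2.3]
gripper_width: 0.0435
gripper_force: 55.9
```

>>> servo_tool:
  steps:
    - [0, 0, 2, 0, 3]
    - [0, 0, 3, 0, 3]
    - [0, 0, 3, 0, 3]
    - [0, 0, 2, 0, 3]
    - [0, 0, 1.5, 0, 3]
    - [0, 0, 0.8, 0, 3]
    - [0, 0, 0, 0, 3]
    - [0, 0, 0, 0, 3]

```text
clock: 12.05
eef_pos: [0.6363, -0.1594, 0.0561]
eef_rot: [-3.141, 0.001, 3.045]
ft_force: [0.4, 0.0, -2.2]
gripper_width: 0.0432
gripper_force: 55.9
```

```bash
python3 - <<'E'
from h import *
to([.635,-.1595,.042])
look("scene","s4.png")
E
```

```text
pos [ 0.6363 -0.1594  0.0561] rot [-3.1413e+00  1.2000e-03  3.0449e+00] cm [ 0.13 -0.02  1.41] F [ 0.4  0.  -2.2] 12.05
```

View pics/s4.png

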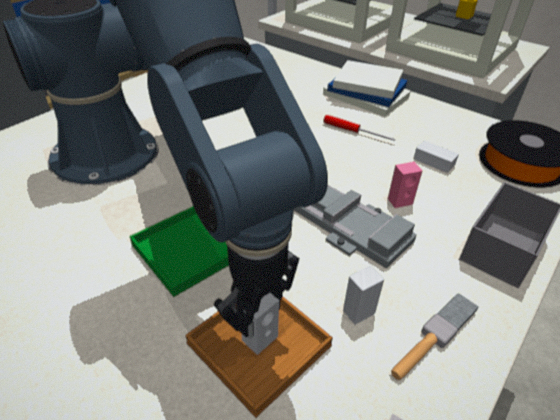

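The block is upright over the brown tray at (262,320), with about 14 mm still to lower. I'll lower it slowly and watch the force.

>>> servo_tool:
  steps:
    - [0, 0, 0.5, 0, 3]
    - [0, 0, 0.3, 0, 3]
    - [0, 0, 0.2, 0, 3]
    - [0, 0, 0.1, 0, 3]
    - [0, 0, 0, 0, 3]
    - [0, 0, 0, 0, 3]

```text
clock: 12.7
eef_pos: [0.6358, -0.1594, 0.0444]
eef_rot: [-3.142, 0.0, 3.045]
ft_force: [-0.4, -0.4, -2.5]
gripper_width: 0.0433
gripper_force: 55.9
```

>>> servo_tool:
  steps:
    - [0, 0, 0.1, 0, 3]
    - [0, 0, 0.1, 0, 3]
    - [0, 0, 0.0, 0, 3]

```text
clock: 13.0
eef_pos: [0.636, -0.1595, 0.0437]
eef_rot: [-3.141, 0.001, 3.045]
ft_force: [-4.2, 1.8, 10.4]
gripper_width: 0.0435
gripper_force: 57.4
```

The block is on the floor, with the wrist force now +10 N upward. I'll release and retreat.

>>> servo_tool:
  steps:
    - [0, 0, 0, 0, 3]
    - [0, 0, 0, 0, 5]
    - [0, 0, 0, 0, 6]
    - [0, 0, 0, 0, 7]
    - [0, 0, 0, 0, 8]
    - [0, 0, 0, 0, 8.5]
    - [0, 0, 0, 0, 8.5]
    - [0, 0, 0, 0, 8.5]

```text
clock: 13.8
eef_pos: [0.6357, -0.1594, 0.0422]
eef_rot: [3.142, -0.0, 3.045]
ft_force: [-0.2, -0.3, -0.3]
gripper_width: 0.0853
gripper_force: 0.0
```

>>> servo_tool:
  steps:
    - [0, 0, -1, 0, 8.5]
    - [0, 0, -2, 0, 8.5]
    - [0, 0, -3, 0, 8.5]
    - [0, 0, -4, 0, 8.5]
    - [0, 0, -5, 0, 8.5]
    - [-2, 0, -5, 0, 8.5]
    - [4.5, 0, 0, 0, 8.5]
    - [4.5, 0, 0, 0, 8.5]
    - [4.5, 0, 0, 0, 8.5]
    - [0, 0, 0, 0, 8.5]

```text
clock: 14.8
eef_pos: [0.5151, -0.1471, 0.239]
eef_rot: [3.141, -0.003, 3.044]
ft_force: [2.1, 1.0, 0.9]
gripper_width: 0.0846
gripper_force: 0.0
```

```bash
python3 - <<'E'
from h import *
b=dict(block=(.56,.72,-.24,-.08,.085,.11),post=(.45,.58,.1,.22,.08,.1))
for n in ["scene","top"]: show(n,b,n+"5.png")
to([.635,-.1595,.042])
E
```

```text
scene block 765 [ 637.  -159.7] [45.5 36.5] 84.0 0.0934
scene post 61 [513.8 171.6] [16.5 16.5] 14.7 0.0861
top block 473 [ 634.7 -157.3] [44.4 34.6] 84.3 0.0961
top post 77 [511.3 174.5] [16.8 16.2] 0.1 0.0899
pos [ 0.5197 -0.1482  0.24  ] rot [-3.1412e+00  1.7000e-03  3.0444e+00] cm [-11.55   0.    19.82] F [ 0.7 -0.7  1.1] 14.9
```

View pics/scene5.png

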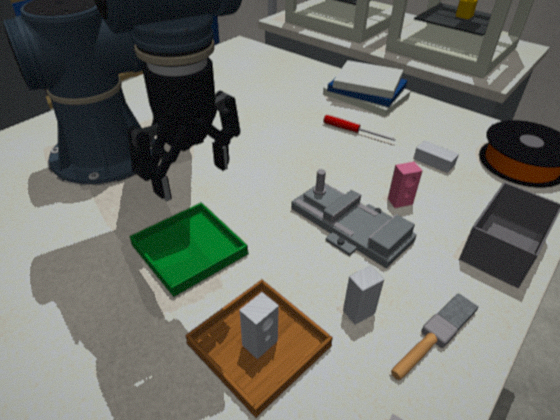

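The block stands upright in the middle of the brown tray at (259,322), with its top at 0.096. The jaw is open with the post at (320,182), and the arm is clear.

```bash
python3 -c "
from bench import workorder; print(workorder.sign_off())"
```

```text
the job is handed in; nothing more can be done
None
```

I handed the job in at about 15 s (no verdict came back): the finished block stands upright mid-tray in the brown tray, the vise jaw is open about 48 mm, and the arm is clear.

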